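# Hold a spice jar's underside up to the label reader

### The arm

A 7-joint arm with a two-finger parallel gripper is mounted at the origin on a cart in front of the work surface, level with it; the furniture and walls round the work are solid. World frame = base frame: x ahead of the robot, y to its left, z up, the work surface at z = 0. Lengths are in m, angles in rad, forces in N, time in s.
With the tool pointing down it reaches from about 0.425 to 0.95 m from the base axis. Payload 4.7 kg.
Tool frame: the origin (TCP) lies on the centre line of the jaws, within the pads' length; the fingertips stand robot.nose_length ahead of it and the grasp point (between the pads) lies 8 mm behind it (robot.nose_length is the distance from the TCP to the fingertips, in m); z points along the fingers, x is the direction in which the jaws open and shut, and the axes are right-handed (so a half turn about z gives the same grasp; the last joint's range is limited). The gripper opens to 85 mm and grips with 20 to 120 N. Pads are 22 mm wide; open, the fingers measure 114 mm over their backs; the gripper's body (76 mm by 85 mm) begins 54 mm behind the grasp point. The pads swing forward as they close: fully open they stand 13 mm farther back than shut.
Start: joints at [1.111, 0.469, -0.049, 1.532, 0.024, 1.141, -0.082], TCP at [0.282, -0.613, 0.242] pointing down, gripper open.
Joint ranges: [-2.59, 2.59], [-0.33, 1.99], [-1.39, 1.29], [0.1, 2.45], [-1.04, 4.18], [0.21, 1.99], [-2.66, 2.66]. Speed limits (rad/s): [2.57, 2.57, 3.14, 3.14, 3.14, 3.14, 3.14].

### API

Orientations are given as [roll, pitch, yaw] about the fixed x, y, z axes, in that order (R = Rz(yaw) Ry(pitch) Rx(roll)).
In Python, from plant import robot gives the robot as it stands. Calls block until the motion is done:
- robot.goto(position, orientation): joint-space move of the TCP to a pose.
- robot.move_straight(position, vel=0.15, attitude=None, contact_N=None): straight line of the TCP; attitude=None keeps the orientation; vel is the mean speed in m/s. With contact_N (N) it stops when the force on the tool has changed by that much, and returns True; else False.
- robot.move_joints(angles): joint-space move.
- robot.grip(opening, strength=None): opening from 0.0 (shut) to 1.0 (fully open); strength is the grip in N (None keeps the last); returns when the fingers have stopped.
- robot.sleep(seconds).
- robot.inverse_kinematics(position, orientation): joint angles nearest the present ones, or None.
- robot.sense(): the state.
- robot.grab_frame(name): name is "side" or "top"; returns a dict with "image" (400x640x3 uint8, red, green, blue), "range_z" (400x640 float32, m along the optical axis (not along the pixel's ray), 0 where there is no reading), "fx", "fy", "cx", "cy" (pixels), "R" (3x3) and "t" (3): a world point X has camera coordinates R X + t. Camera axes: x right, y down, z forward; pixel columns grow to the right and rows downward; lengths in m; the calibration is good to about 2 mm. A picture is of the moment at which its call begins.
A pose or a line that the arm cannot do raises robot.IKError and nothing moves.
- robot.close_job(): hands the job in, once; it reports no verdict.
The state is a dict: "t": time; "joint_pos": joint angles; "joint_velocities": joint speeds; "effort": joint torques, N m; "tcp_pos": TCP position; "tcp_rot": TCP orientation; "wrist_force": force on the tool from outside, world axes, zero at the start; "torque": the same for the moment, N m; "opening": opening from 0.0 (shut) to 1.0 (fully open).
Only numpy, scipy, OpenCV 4.12 (cv2) and the standard library are available. Lean on these libraries where they do the work, as an engineer would, in place of code of your own. Each camera call takes 0.05 s, during which the arm holds its last target.

### The job

The label reader has to read the date on the underside of the spice jar, but a pepper mill stands in its view. First set the pepper mill gently upright on the chopping board and let go of it; then take the spice jar out of the tray and hold it still in the air in front of the reader, its underside squarely facing the lens, centred on it and 8 cm away, and finish while still holding it there. Do not bump the reader, and leave the salt shaker and the chilli jar standing in the tray.

Things in the scene. Friction and masses are not known exactly. Their poses are not given: they have to be found in the camera images.
- jar: spice jar to be read: upright cylinder 41 mm in diameter and 105 mm high, straight-sided, with a dark screw lid of 40 mm diameter (fixed) from 84 mm up; about 0.11 kg. Stands in one of the three pockets of the tray, any of them. Origin: centre of its underside; z points up out of its lid.
- mill: turned wooden pepper mill, 170 mm high, widest (58 mm) in the body; the head, fixed and rounded, is about 49 mm across from 123 to 159 mm up, with a 12 mm metal knob on top; about 0.18 kg. Stands on the worktop just before the lens. Origin: centre of its underside; z up.
- board: wooden chopping board lying flat on the worktop to the robot's left, 200 mm (its x) by 300 mm (its y) and 22 mm thick, loose, 0.84 kg. Origin: centre of its underside; z up.
- reader_head: round black camera head, 64 mm across, 46 mm long, pale ring round a dark lens, of the fixed label reader. Origin: centre of the lens glass, 80 mm above the worktop. z: viewing axis, out of the lens, leaning 30 degrees (0.524 rad) from vertical to the reader's front, roughly to the robot; y is level. Foot 100 by 96 mm, from 38 mm before the lens centre to 62 mm behind; all under 102 mm high.
- tray: pale wooden tray fixed on the worktop to the robot's right, 90 mm (x) by 260 mm (y), 35 mm high, with walls and floor 5 mm thick and two dividers making a row of three pockets 80 by 80 mm along its y, centres 85 mm apart. Origin: centre of its underside; z up.
- salt: salt shaker with a grey dome, 44 mm in diameter and 90 mm high, standing in one pocket of the tray. Origin: centre of its underside; z up.
- chilli: squat glass jar with a black lid, 65 mm in diameter and 94 mm high, standing in one pocket of the tray. Origin: centre of its underside; z up.
Mind the look-alikes: they are no part of the job. Leave any red or yellow look-alike of the jar alone.

How it is judged:
On the way, in this order (a step that is already met when the one before it is completed fails the run):
1. the pepper mill stands upright on the chopping board, let go of (x of mill in the frame of board between -0.095 and 0.095 m and y of mill in the frame of board between -0.145 and 0.145 m and z of mill in the frame of board between 0.012 and 0.032 m and angle between mill's own z axis and vertical below 0.12 rad and contact force between the fingers and mill below 0.1 N and linear speed of mill below 0.03 m/s), for 0.3 s.
2. the spice jar is lifted clear of the tray, held by the fingers (contact force between the fingers and jar above 1 N and z of jar in the frame of tray above 0.05 m), for 0.2 s.
At the end, for the whole second after the job is handed in: Fingers alone hold the jar still, underside centre within 16 mm of the viewing axis each way and 60 to 100 mm from the lens, jar axis within 9 degrees of it; pepper mill released, upright on the board (within 7 degrees); salt shaker and chilli jar stand in the tray, moved under 60 mm (contact force between the fingers and jar above 1 N and x of jar in the frame of reader_head between -0.016 and 0.016 m and y of jar in the frame of reader_head between -0.016 and 0.016 m and z of jar in the frame of reader_head between 0.06 and 0.1 m and angle between the z axis of jar and the z axis of reader_head, either way round below 0.16 rad and angle between jar's own z axis and vertical below 1.2 rad and linear speed of jar below 0.03 m/s and contact force between jar and reader below 0.1 N and contact force between each of jar, the fingers and mill below 0.1 N and contact force between jar and tray below 0.1 N and x of mill in the frame of board between -0.095 and 0.095 m and y of mill in the frame of board between -0.145 and 0.145 m and z of mill in the frame of board between 0.012 and 0.032 m and angle between mill's own z axis and vertical below 0.12 rad and angle between each of salt, chilli's own z axis and vertical below 0.3 rad and distance of each of salt, chilli from where it was at the start of the episode below 0.06 m and height (world z) of each of salt, chilli below 0.03 m); the arm keeps its last pose, push and grip.
It fails at once if the reader is bumped (over 4 N) (contact force between reader and the arm above 4 N or contact force between reader and the fingers above 4 N or contact force between reader and jar above 4 N or contact force between reader and mill above 4 N).
It fails at once if the pepper mill is knocked over (angle between mill's own z axis and vertical above 0.8 rad).
It fails at once if the pepper mill is dropped or thrown (faster than 0.6 m/s out of the fingers) (linear speed of mill above 0.6 m/s and contact force between the fingers and mill below 0.1 N).
It fails at once if a neighbour in the tray is knocked over or pulled out (angle between any of salt, chilli's own z axis and vertical above 0.7 rad or distance of any of salt, chilli from where it was at the start of the episode above 0.08 m).
It also fails if it takes over 54 s, if anything falls off the work surface, if the arm or the gripper's body presses on something with over 40 N, if the wrist force passes 120 N, or if a joint passes its speed limit or range.

## Working session

There is one attempt and no reset: what is moved stays moved. The work goes in short steps, each a Python script; the robot and the scene stay as the last script left them, time stands still between calls to the robot, and variables do not carry over. Pictures are saved under pics/ and viewed, and the job is handed in when it is done.

```bash
ls; mkdir -p pics; python3 - <<'E'
from plant import robot
import cv2,pickle
s=robot.sense(); print(s, robot.nose_length)
for n in("side","top"):
    f=robot.grab_frame(n); pickle.dump(f,open(f"{n}0.pkl","wb"))
    cv2.imwrite(f"pics/{n}0.png",f["image"][:,:,::-1]); print(n,f["fx"],f["cx"],f["cy"],f["R"],f["t"])
E
```

```text
pics
{'t': 0.0, 'joint_pos': array([ 1.11108134,  0.46946267, -0.0485966 ,  1.53367448,  0.02408059,
        1.14099817, -0.08230792]), 'joint_velocities': array([-3.39011143e-05, -1.10450216e-03, -1.26474847e-03, -3.81003488e-04,
       -1.18559052e-03, -3.72037382e-04,  1.23504267e-04]), 'effort': array([ 3.68781857e-04, -5.10313618e+01, -4.65167128e-02, -2.37710363e+01,
        1.07257365e-02,  7.58825568e-03,  2.28858903e-05]), 'tcp_pos': array([ 0.28167264, -0.61281104,  0.24125532]), 'tcp_rot': array([ 3.14153971e+00,  1.95719893e-03, -1.13996474e+00]), 'wrist_force': array([ 0.29930866, -0.53361562,  0.07035656]), 'torque': array([-0.00588065, -0.02973023, -0.00503204]), 'opening': 1.0000573187325406} 0.011
side 459.2456992097319 325.29919498007905 197.1422350311338 [[-0.52795059 -0.84917865 -0.01279855]
 [-0.71153799  0.45050374 -0.53922172]
 [ 0.46366137 -0.27557577 -0.84206658]] [0.27627909 0.48209301 1.04467522]
top 485.31912880518524 311.98719190230145 203.77160755353674 [[-0.01935429 -0.99978186 -0.0078518 ]
 [-0.98892937  0.02029861 -0.14699209]
 [ 0.14711941  0.00491995 -0.9891065 ]] [-0.02587175  0.59262105  1.19960732]
```

View pics/side0.png

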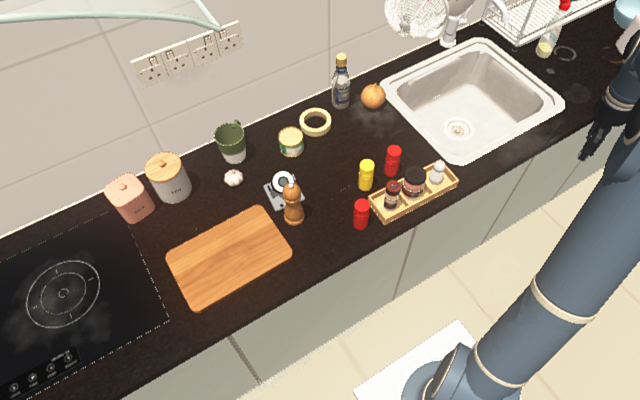

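View pics/top0.png

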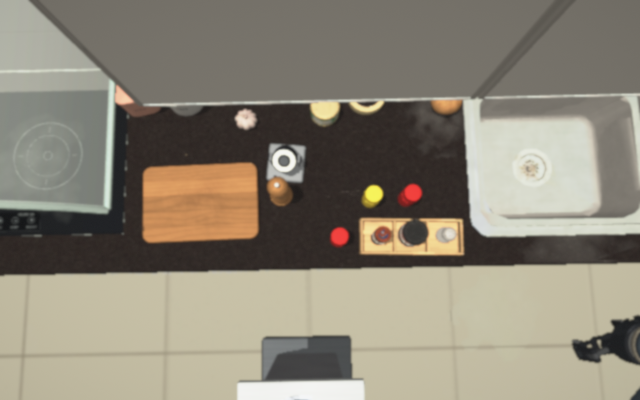

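```bash
cat > h.py <<'E'
import numpy as np,cv2,pickle
def pt(f,u,v,d=None):
    z=f["range_z"][int(round(v)),int(round(u))] if d is None else d
    c=np.array([(u-f["cx"])/f["fx"]*z,(v-f["cy"])/f["fy"]*z,z]); return f["R"].T@(c-f["t"])
def plane(f,u,v,h):
    r=f["R"].T@np.array([(u-f["cx"])/f["fx"],(v-f["cy"])/f["fy"],1]); o=-f["R"].T@f["t"]
    return o+r*(h-o[2])/r[2]
def proj(f,X):
    c=f["R"]@np.array(X)+f["t"]; return f["fx"]*c[0]/c[2]+f["cx"],f["fy"]*c[1]/c[2]+f["cy"]
def cloud(f):
    v,u=np.mgrid[0:400,0:640]; z=f["range_z"]
    c=np.stack([(u-f["cx"])/f["fx"]*z,(v-f["cy"])/f["fy"]*z,z],-1)
    P=(c-f["t"])@f["R"]; P[z==0]=np.nan; return P
def crop(f,u0,v0,w,h,s,name):
    im=f["image"][v0:v0+h,u0:u0+w,::-1]; cv2.imwrite(name,cv2.resize(im,None,fx=s,fy=s,interpolation=cv2.INTER_CUBIC))
E
python3 - <<'E'
from h import *
for n in("side","top"):
    f=pickle.load(open(f"{n}0.pkl","rb"))
    if n=="side":
        crop(f,340,130,130,110,6,"pics/s_tray.png"); crop(f,240,150,90,90,6,"pics/s_reader.png")
    else:
        crop(f,320,170,160,100,5,"pics/t_tray.png"); crop(f,130,130,190,120,4,"pics/t_reader.png")
    print(n,-f["R"].T@f["t"])
f=pickle.load(open("top0.pkl","rb"))
for u,v in [(382,235),(413,233),(448,235),(373,195),(411,195),(340,236),(285,160),(277,185),(200,200),(300,60),(300,100),(560,60)]: print(u,v,pt(f,u,v).round(3))
E
```

```text
side [0.00451366 0.30531278 1.14317709]
top [ 0.40907411 -0.04379749  1.27344687]
382 235 [ 0.503 -0.204  0.111]
413 233 [ 0.507 -0.282  0.097]
448 235 [ 0.501 -0.368  0.09 ]
373 195 [ 0.601 -0.187  0.108]
411 195 [ 0.599 -0.279  0.109]
340 236 [ 0.503 -0.104  0.105]
285 160 [0.699 0.028 0.081]
277 185 [0.62  0.042 0.165]
200 200 [0.611 0.255 0.023]
300 60 [ 0.599 -0.034  0.866]
300 100 [ 0.599 -0.03   0.768]
560 60 [ 0.599 -0.27   0.854]
```

View pics/s_tray.png

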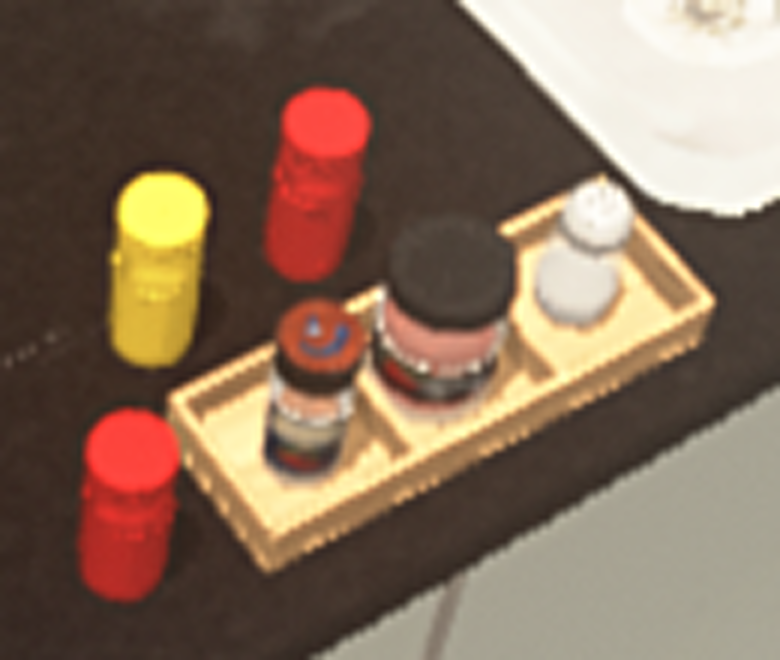

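View pics/s_reader.png

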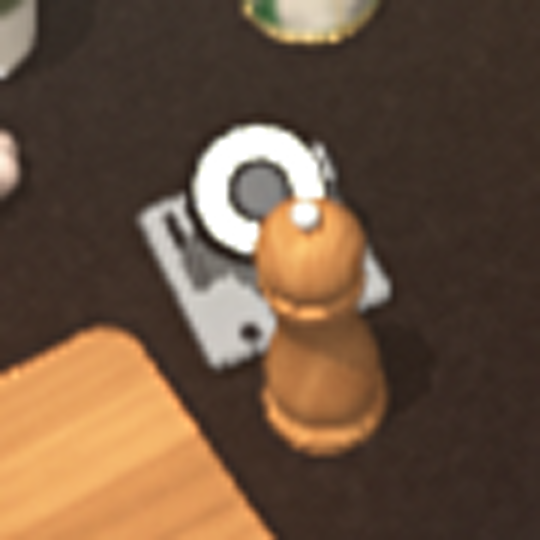

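View pics/t_tray.png

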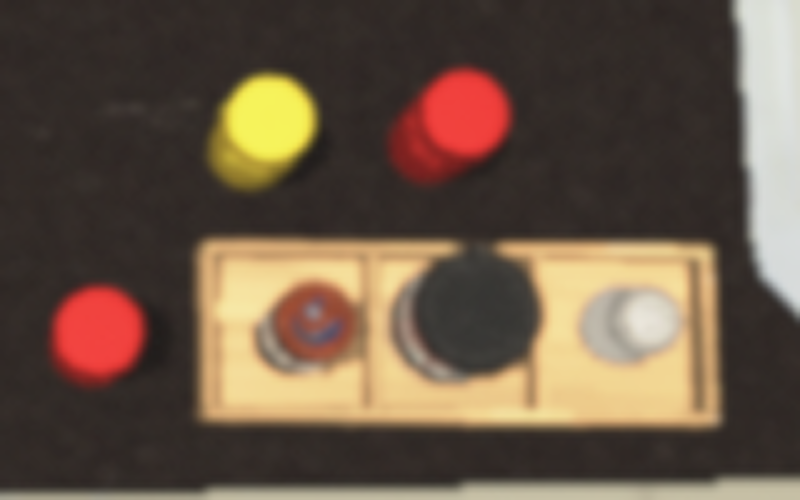

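View pics/t_reader.png

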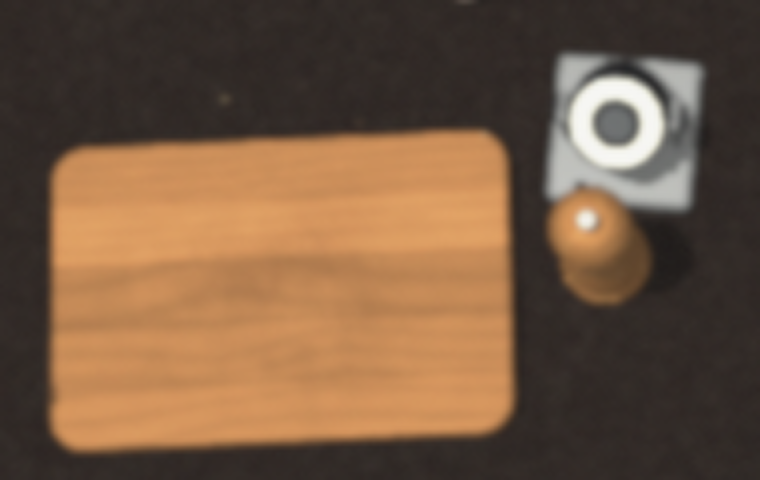

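```bash
python3 - <<'E'
from h import *
T=pickle.load(open("top0.pkl","rb"));S=pickle.load(open("side0.pkl","rb"))
def c(f,u0,v0,s,uc,vc,h): return plane(f,(uc+.5)/s-.5+u0,(vc+.5)/s-.5+v0,h)
print("jar",c(T,320,170,5,315,321,.110),c(S,340,130,6,321,338,.110))
print("chilli",c(T,320,170,5,477,312,.099),c(S,340,130,6,452,262,.099))
print("salt",c(T,320,170,5,650,319,.09))
print("yel",c(T,320,170,5,270,118,.105),"red",c(T,320,170,5,466,113,.105),c(T,320,170,5,99,332,.105))
print("mill",c(T,130,130,4,587,219,.170),c(S,240,150,6,305,212,.170))
print("lens",c(T,130,130,4,616,124,.080),c(S,240,150,6,261,190,.080))
print("tray cor",[c(T,320,170,5,u,v,.035)[:2].round(3) for u,v in((198,242),(716,242),(720,424),(200,420))])
print("board",[c(T,130,130,4,u,v,.022)[:2].round(3) for u,v in((50,143),(509,128),(514,436),(50,455))])
ft=[c(T,130,130,4,u,v,.01)[:2] for u,v in((557,53),(704,64),(691,212),(547,198))]
print("foot",np.round(ft,3),np.round(np.linalg.norm(np.diff(ft,axis=0),axis=1),3))
# ring
for n,f in(("T",T),("S",S)):
    P=cloud(f);im=f["image"].astype(int)
    L=np.array([.70,.028])
    m=(np.hypot(P[...,0]-.70,P[...,1]-.028)<.05)&(im.min(-1)>190)&(P[...,2]>.05)&(P[...,2]<.11)
    Q=P[m]; 
    for k in range(3):
        c0=Q.mean(0); n_=np.linalg.svd(Q-c0)[2][2]; n_*=np.sign(n_[2]); d=(Q-c0)@n_; Q=Q[abs(d)<.003]
    print(n,len(Q),c0.round(4),n_.round(3),np.degrees(np.arccos(n_[2])),"az",np.degrees(np.arctan2(n_[1],n_[0])))
# heights of board region, around mill etc
P=cloud(T)
m=(P[...,2]>.12)&(P[...,0]>.5)&(P[...,0]<.7)&(abs(P[...,1]-.04)<.05); print("mill head cloud",np.nanmedian(P[m],0),m.sum())
# find overhead cabinet lower boundary
for f in (T,S):
  P=cloud(f); m=P[...,2]>.3; Q=P[m]; print(np.nanmin(Q[Q[:,0]>.4],0) if (Q[:,0]>.4).any() else None, [ (z,np.nanmin(Q[(Q[:,2]>z)&(Q[:,2]<z+.1)&(abs(Q[:,1])<.5)&(Q[:,0]>.35),0],initial=9).round(3)) for z in (.3,.4,.5,.6,.7,.8)])
E
```

```text
jar [ 0.50583735 -0.20596047  0.11      ] [ 0.50585698 -0.20697014  0.11      ]
chilli [ 0.50954634 -0.2860279   0.099     ] [ 0.5130453  -0.28898715  0.099     ]
salt [ 0.50520919 -0.37190238  0.09      ]
yel [ 0.60585212 -0.18877006  0.105     ] red [ 0.60634758 -0.28434789  0.105     ] [ 0.50302909 -0.10249846  0.105     ]
mill [0.6202554  0.04319717 0.17      ] [0.61980255 0.04273326 0.17      ]
lens [0.69798562 0.0314892  0.08      ] [0.69863815 0.02975899 0.08      ]
tray cor [array([ 0.554, -0.158]), array([ 0.548, -0.423]), array([ 0.456, -0.419]), array([ 0.463, -0.156])]
board [array([0.707, 0.41 ]), array([0.711, 0.106]), array([0.507, 0.103]), array([0.501, 0.403])]
foot [[ 0.765  0.075]
 [ 0.755 -0.024]
 [ 0.654 -0.013]
 [ 0.666  0.082]] [0.099 0.101 0.096]
T 220 [0.6991 0.033  0.0785] [-0.528  0.052  0.848] 32.02619385292271 az 174.346562125951
S 138 [0.7053 0.0307 0.0815] [-0.499  0.043  0.865] 30.085359301544617 az 175.1060193078065
mill head cloud [0.59939848 0.04065808 0.89313615] 12672
[ 0.47685079 -0.40311967  0.75781252] [(0.3, np.float64(9.0)), (0.4, np.float64(9.0)), (0.5, np.float64(9.0)), (0.6, np.float64(9.0)), (0.7, np.float64(0.477)), (0.8, np.float64(0.477))]
[ 0.47564793 -0.61379902  0.30000248] [(0.3, np.float64(0.844)), (0.4, np.float64(1.009)), (0.5, np.float64(1.01)), (0.6, np.float64(9.0)), (0.7, np.float64(0.476)), (0.8, np.float64(0.476))]
```

```bash
cat >> h.py <<'E'
from scipy.spatial.transform import Rotation as Rn
def ori(zax,xhint):
    z=np.array(zax,float);z/=np.linalg.norm(z);x=np.array(xhint,float);x-=z*(x@z);x/=np.linalg.norm(x)
    return list(Rn.from_matrix(np.c_[x,np.cross(z,x),z]).as_euler("xyz"))
AX=np.array([np.sin(np.pi/6)*np.cos(np.radians(174.7)),np.sin(np.pi/6)*np.sin(np.radians(174.7)),np.cos(np.pi/6)])
LENS=np.array([.6983,.0305,.080])
E
python3 - <<'E'
from h import *
from plant import robot
import math
g=LENS+.08*AX+.057*AX  # TCP 57mm above jar bottom
print("hold tcp",g)
for nm,p,zs in (("mill",[.620,.043,.133],[0,0,-1]),("place",[.606,.25,.155],[0,0,-1]),("jar",[.506,-.2065,.062],[0,0,-1]),("hold",g,-AX)):
    for a in range(0,360,30):
        q=robot.inverse_kinematics(list(p),ori(zs,[math.cos(math.radians(a)),math.sin(math.radians(a)),0]))
        print(nm,a,None if q is None else np.round(q,2))
E
```

```text
hold tcp [0.63009286 0.03682739 0.19864548]
mill 0 [ 0.32  0.58 -0.64  1.75  0.41  0.96 -0.48]
mill 30 [ 0.37  0.6  -0.71  1.74  0.46  0.97 -0.  ]
mill 60 [ 0.41  0.62 -0.79  1.74  0.51  1.    0.48]
mill 90 [ 0.41  0.62 -0.78  1.74  0.51  1.    1.  ]
mill 120 [ 0.62  0.82 -1.18  1.73  0.82  1.18  1.29]
mill 150 [ 0.62  0.82 -1.18  1.73  0.82  1.18  1.82]
mill 180 [ 0.62  0.82 -1.18  1.73  0.82  1.18  2.34]
mill 210 [-0.85  0.76  1.11  1.81 -0.78  1.08 -2.07]
mill 240 [ 0.04  0.5  -0.24  1.76  0.15  0.89 -2.36]
mill 270 [ 0.11  0.52 -0.34  1.76  0.21  0.9  -1.89]
mill 300 [ 0.17  0.53 -0.43  1.75  0.27  0.92 -1.41]
mill 330 [ 0.24  0.55 -0.52  1.75  0.33  0.93 -0.94]
place 0 [ 0.15  0.71 -0.93  1.63  0.62  1.12 -0.94]
place 30 [ 0.13  0.68 -0.88  1.63  0.58  1.1  -0.39]
place 60 [ 0.14  0.7  -0.92  1.63  0.61  1.12  0.11]
place 90 [ 0.16  0.71 -0.96  1.63  0.63  1.13  0.61]
place 120 [ 0.26  0.84 -1.18  1.63  0.81  1.25  1.01]
place 150 [ 0.26  0.84 -1.18  1.63  0.81  1.25  1.54]
place 180 [ 0.26  0.84 -1.18  1.63  0.81  1.25  2.06]
place 210 [-1.14  0.78  1.11  1.71 -0.76  1.15 -2.43
[... 767 characters left out ...]
0.18  0.67 -0.9 ]
jar 330 [ 0.57  0.51 -0.33  1.98  0.25  0.69 -0.44]
hold 0 [ 0.43  0.35 -0.75  2.03  0.92  0.5  -0.96]
hold 30 [ 0.47  0.37 -0.81  2.03  0.96  0.52 -0.41]
hold 60 [ 0.48  0.37 -0.81  2.03  0.96  0.53  0.09]
hold 90 [ 0.46  0.36 -0.79  2.03  0.95  0.52  0.56]
hold 120 [ 0.61  0.43 -0.99  2.02  1.07  0.61  0.94]
hold 150 [ 0.72  0.53 -1.17  2.02  1.19  0.72  1.4 ]
hold 180 [ 0.72  0.53 -1.17  2.02  1.19  0.72  2.  ]
hold 210 [-0.94  0.37  0.94  2.1  -0.59  0.34 -2.15]
hold 240 [-0.8   0.31  0.74  2.09 -0.32  0.31 -1.9 ]
hold 270 [ 0.11  0.28 -0.35  2.05  0.68  0.4  -2.36]
hold 300 [ 0.24  0.31 -0.51  2.04  0.78  0.43 -1.97]
hold 330 [ 0.35  0.33 -0.65  2.03  0.86  0.47 -1.51]
```

```bash
python3 - <<'E'
from h import *
from plant import robot
o=ori([0,0,-1],[.5,-.866,0])
robot.goto([.620,.043,.27],o)
robot.move_straight([.620,.043,.133],vel=.12)
print(robot.sense()["t"],robot.sense()["tcp_pos"])
robot.grip(0.0,40)
s=robot.sense();print(s["t"],s["opening"],s["wrist_force"])
for n in("side","top"):
    f=robot.grab_frame(n); pickle.dump(f,open(f"{n}1.pkl","wb"))
    if n=="side": crop(f,220,100,130,110,6,"pics/s1.png")
E
```

```text
4.0083 [0.62063104 0.04319844 0.13389698]
4.4583 0.5429292145821143 [-0.29311092  0.04138345  3.68608908]
```

View pics/s1.png

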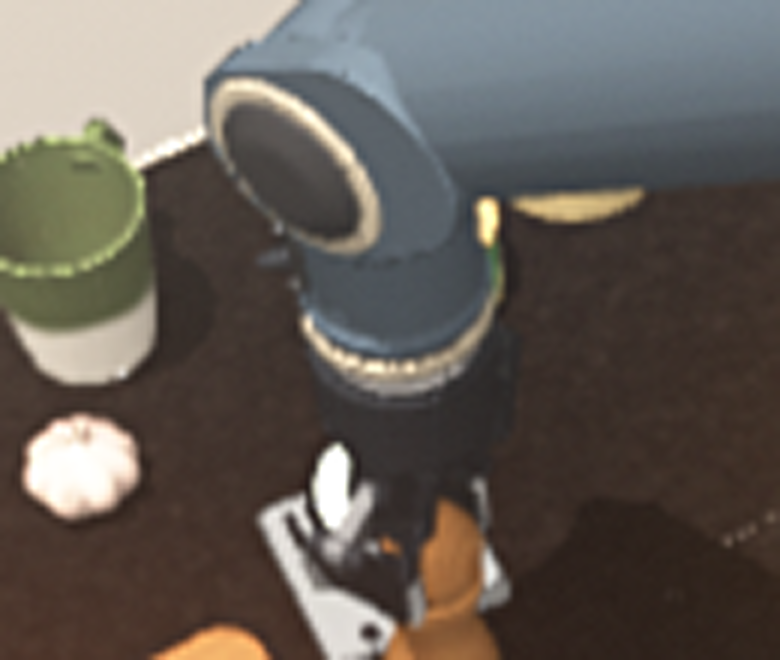

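The picture shows the gripper closed on the mill head, around pixel (440,560) in the crop. The 46 mm opening fits the 49 mm rounded head, so I'll lift and place it.

```bash
python3 - <<'E'
from h import *
from plant import robot
robot.move_straight([.620,.043,.215],vel=.1)
print(robot.sense()["wrist_force"],robot.sense()["opening"])
robot.move_straight([.606,.25,.215],vel=.15)
robot.move_straight([.606,.25,.175],vel=.08)
print(robot.sense()["wrist_force"],robot.sense()["tcp_pos"])
print(robot.move_straight([.606,.25,.148],vel=.025,contact_N=3))
s=robot.sense();print(s["t"],s["tcp_pos"],s["wrist_force"],s["opening"])
f=robot.grab_frame("side"); pickle.dump(f,open("side2.pkl","wb")); crop(f,130,110,200,150,4,"pics/s2.png")
E
```

```text
[ 0.46360154 -0.63468048 -2.06813519] 0.5414686517948646
[ 0.41446084 -0.92926172 -2.14133173] [0.60606077 0.25018376 0.17482702]
True
8.475 [0.60608364 0.24984458 0.15542043] [0.18309548 0.02121376 4.67678322] 0.5446791857391953
```

View pics/s2.png

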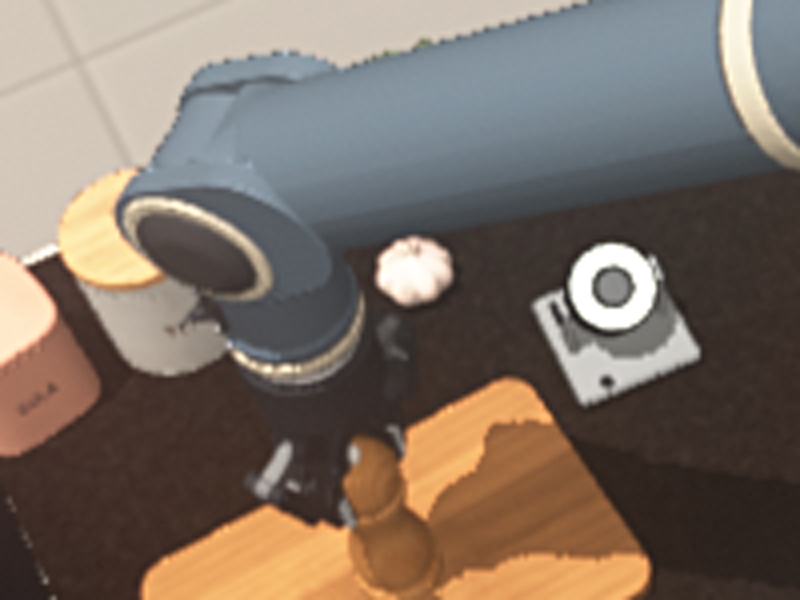

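```bash
python3 - <<'E'
from h import *
from plant import robot
robot.grip(0.75); robot.grip(1.0)
robot.move_straight([.606,.25,.27],vel=.12)
o=ori([0,0,-1],[1,0,0])
robot.goto([.506,-.2065,.22],o)
s=robot.sense();print(s["t"],s["tcp_pos"])
for n in("side","top"):
    f=robot.grab_frame(n); pickle.dump(f,open(f"{n}3.pkl","wb")); cv2.imwrite(f"pics/{n}3.png",f["image"][:,:,::-1])
f=pickle.load(open("side3.pkl","rb")); crop(f,150,150,190,150,4,"pics/s3.png")
for n in("side","top"):
    f=pickle.load(open(n+"3.pkl","rb"))
    P=cloud(f);im=f["image"].astype(int)
    m=(np.hypot(P[...,0]-.70,P[...,1]-.03)<.045)&(im.min(-1)>190)&(P[...,2]>.055)&(P[...,2]<.105)
    v,u=np.nonzero(m); e=cv2.fitEllipse(cv2.convexHull(np.c_[u,v].astype(np.float32))); print(n,m.sum(),e, plane(f,*e[0],.080).round(4))
E
```

```text
12.025 [ 0.50655529 -0.20555948  0.22011861]
side 250 ((281.927001953125, 181.40753173828125), (20.100248336791992, 25.522798538208008), 66.4124755859375) [0.6999 0.0328 0.08  ]
top 288 ((283.50140380859375, 160.39329528808594), (22.208126068115234, 23.07668685913086), 102.071533203125) [0.6986 0.0318 0.08  ]
```

View pics/s3.png

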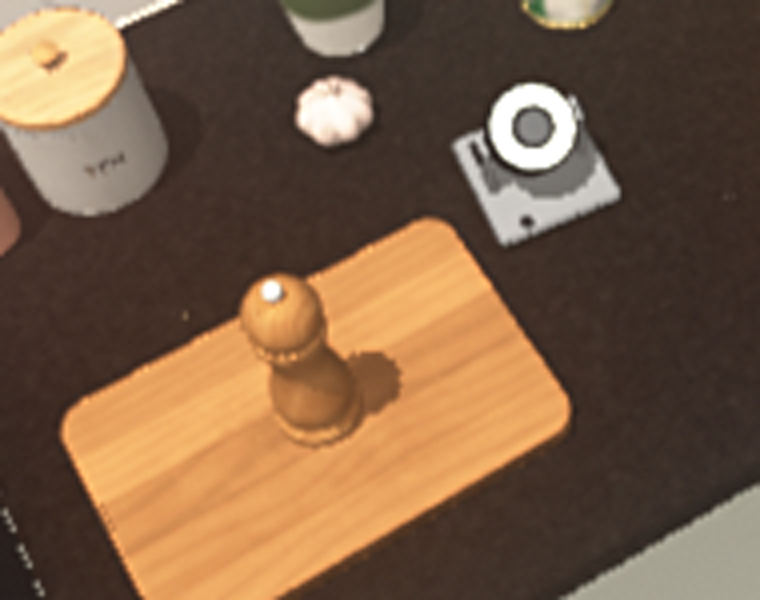

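View pics/side3.png

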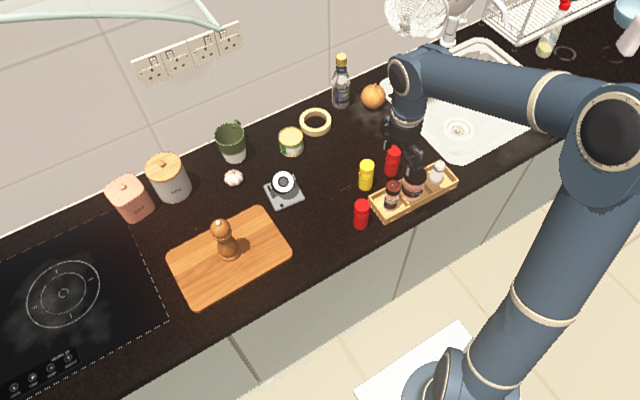

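The mill stands upright on the board (crop knob 270,290, base 320,430) and the lens at (535,127) is unobstructed.

Jar candidates in the first side image:
- Red look-alikes at (393,160) and (361,213), and yellow at (367,175): wrong colours and outside the tray.
- In the tray: chilli jar at (413,185), which is squat with a big black lid; salt at (438,172), which has a dome; and the slim jar at (393,190) with a dark lid and 41 mm width.

The slim jar fits the description, and the enlarged tray crop confirmed it.

```bash
python3 - <<'E'
from h import *
from plant import robot
S=pickle.load(open("side0.pkl","rb"))
print("jar base",plane(S,(303.5)/6-.5+340,(458.5)/6-.5+130,.005))
robot.move_straight([.506,-.2065,.120],vel=.12)
print(robot.move_straight([.506,-.2065,.062],vel=.06,contact_N=6))
s=robot.sense();print(s["t"],s["tcp_pos"],s["wrist_force"])
robot.grip(0.0,45)
s=robot.sense();print(s["t"],s["tcp_pos"],s["opening"]*85,s["wrist_force"])
f=robot.grab_frame("side"); crop(f,340,110,130,120,5,"pics/s4.png")
f=robot.grab_frame("top"); crop(f,320,150,160,120,5,"pics/t4.png")
E
```

```text
jar base [ 0.50498342 -0.21003879  0.005     ]
False
14.225 [ 0.50634951 -0.20653656  0.06236628] [ 0.1496988  -1.05041517 -1.03040139]
14.7083 [ 0.5062758  -0.20665052  0.06241249] 39.756555765948406 [0.07223231 0.51222441 3.30001192]
```

View pics/s4.png

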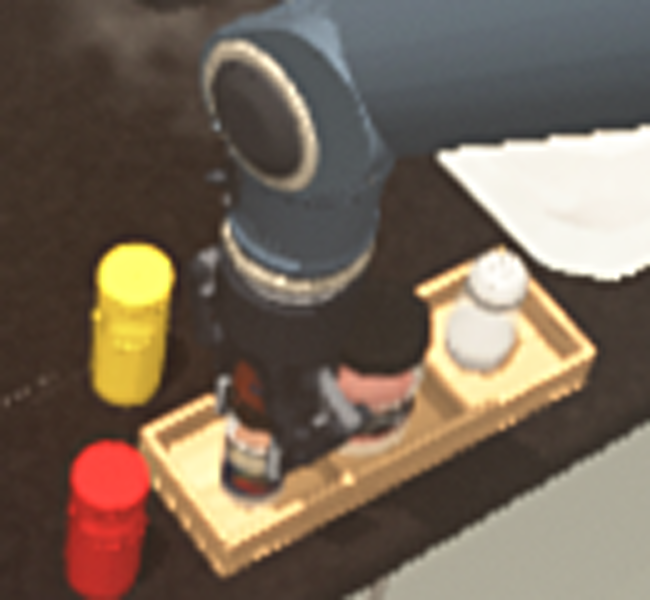

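```bash
sed -i 's/^LENS=.*/LENS=np.array([.6988,.0315,.080])/' h.py; python3 - <<'E'
from h import *
from plant import robot
robot.move_straight([.506,-.2065,.25],vel=.12)
s=robot.sense();print(s["t"],s["opening"]*85,s["wrist_force"])
o=ori(-AX,[1,0,0])
robot.goto(list(LENS+(.08+.057+.08)*AX),o)
robot.move_straight(list(LENS+(.08+.057)*AX),vel=.06)
robot.sleep(.3)
s=robot.sense();print(s["t"],s["tcp_pos"],LENS+.137*AX,s["opening"]*85,s["wrist_force"])
R=Rn.from_euler("xyz",s["tcp_rot"]).as_matrix();print(R[:,2],-AX)
for n in("side","top"):
    f=robot.grab_frame(n); pickle.dump(f,open(f"{n}5.pkl","wb")); cv2.imwrite(f"pics/{n}5.png",f["image"][:,:,::-1])
    for k in(0,.05,.105): print(n,proj(f,LENS+(.08+k)*AX))
f=pickle.load(open("side5.pkl","rb")); crop(f,240,120,100,100,6,"pics/s5.png")
f=pickle.load(open("top5.pkl","rb")); crop(f,240,120,100,100,6,"pics/t5.png")
E
```

```text
16.525 39.774687634452235 [ 0.22002782 -0.63336845 -1.65184298]
19.3333 [0.63059381 0.03773399 0.19880336] [0.63059286 0.03782739 0.19864548] 39.75903083211817 [ 0.13255312 -0.76552969 -1.0279057 ]
[ 0.49806106 -0.04634825 -0.86590243] [ 0.49786235 -0.04618529 -0.8660254 ]
side (np.float64(286.2015228345913), np.float64(177.69945737131337))
side (np.float64(288.75581127620626), np.float64(175.0784623513637))
side (np.float64(291.82346895920784), np.float64(171.93069118383895))
top (np.float64(280.31674476590393), np.float64(169.86322748977025))
top (np.float64(278.0278403218974), np.float64(176.4885302804494))
top (np.float64(275.27631455444015), np.float64(184.45290441301492))
```

View pics/side5.png

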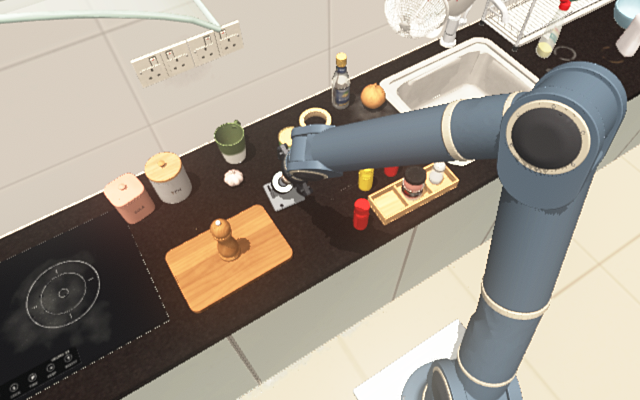

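View pics/s5.png

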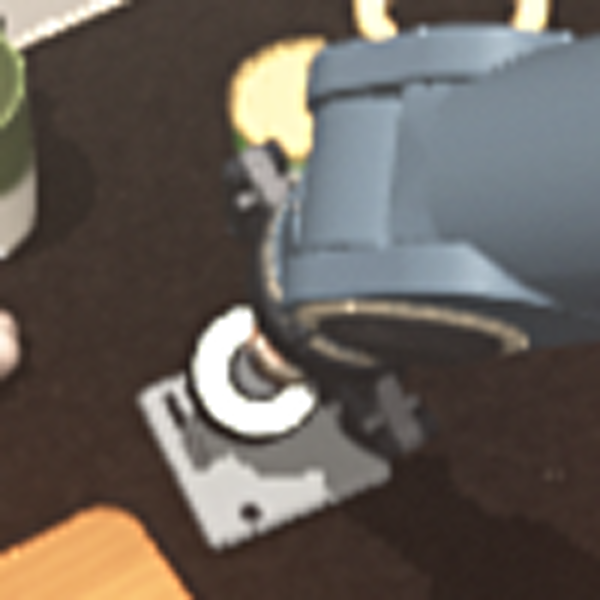

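View pics/t5.png

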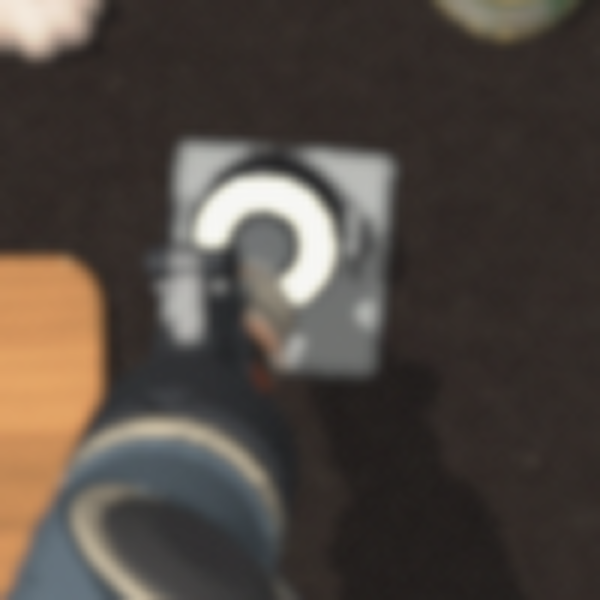

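Both views are partly hidden by the gripper, so I'll check the jar's actual pose with the depth data.

```bash
python3 - <<'E'
from h import *
x=np.array([1,0,0.]);x-=AX*(x@AX);x/=np.linalg.norm(x);y=np.cross(AX,x)
for n in("side","top"):
    f=pickle.load(open(n+"5.pkl","rb")); P=cloud(f); im=f["image"]
    Q=(P-LENS); q=np.stack([Q@x,Q@y,Q@AX],-1)
    m=(np.hypot(q[...,0],q[...,1])<.035)&(q[...,2]>.06)&(q[...,2]<.2)
    v,u=np.nonzero(m)
    print(n,len(u))
    for a,b in sorted(zip(v,u)):
        if n=="top" or True: print((b,a),im[a,b],(q[a,b]*1000).round(0))
E
python3 - <<'E'
import sys; sys.path.insert(0,'.')
from h import *
for n in("side","top"):
    f=pickle.load(open(f"{n}5.pkl","rb")); crop(f,258 if n=="top" else 268,140 if n=="top" else 155,50,50,12,f"pics/{n}5z.png")
E
```

```text
side 82
(np.int64(281), np.int64(163)) [61 55 52] [ 32.  11. 174.]
(np.int64(281), np.int64(174)) [255 255 255] [ 13.  12. 109.]
(np.int64(282), np.int64(174)) [169 138 115] [ 10.  15. 139.]
(np.int64(281), np.int64(175)) [255 255 244] [ 10.  15. 115.]
(np.int64(282), np.int64(175)) [198 147 115] [  8.  16. 137.]
(np.int64(280), np.int64(176)) [255 255 255] [11. 14. 89.]
(np.int64(281), np.int64(176)) [218 191 166] [  8.  16. 116.]
(np.int64(282), np.int64(176)) [206 165 137] [  6.  17. 133.]
(np.int64(283), np.int64(176)) [231 208 183] [  4.  17. 147.]
(np.int64(280), np.int64(177)) [151 141 130] [ 9. 15. 91.]
(np.int64(281), np.int64(177)) [156 129 111] [  6.  17. 113.]
(np.int64(282), np.int64(177)) [196 174 153] [  4.  18. 134.]
(np.int64(283), np.int64(177)) [255 255 234] [  2.  18. 147.]
(np.int64(280), np.int64(178)) [117 106 102] [ 6. 17. 90.]
(np.int64(281), np.int64(178)) [126 108  99] [  4.  19. 117.]
(np.int64(282), np.int64(178)) [139 123 111] [  2.  19. 130.]
(np.int64(283), np.int64(178)) [218 193 170] [ -0.  19. 144.]
(np.int64(284), np.int64(178)) [239 206 179] [ -2.
[... 14801 characters left out ...]
64(285), np.int64(181)) [82 74 67] [  1. -19. 166.]
(np.int64(282), np.int64(182)) [69 48 43] [  4. -15. 182.]
(np.int64(283), np.int64(182)) [74 47 40] [  5. -17. 184.]
(np.int64(284), np.int64(182)) [71 50 43] [  3. -19. 180.]
(np.int64(285), np.int64(182)) [69 58 52] [ -1. -19. 167.]
(np.int64(282), np.int64(183)) [65 46 43] [  2. -14. 182.]
(np.int64(283), np.int64(183)) [74 47 40] [  2. -17. 182.]
(np.int64(284), np.int64(183)) [72 48 40] [  2. -19. 182.]
(np.int64(285), np.int64(183)) [67 52 46] [ -8. -18. 155.]
(np.int64(283), np.int64(184)) [65 46 41] [ -0. -17. 183.]
(np.int64(284), np.int64(184)) [67 46 40] [  1. -19. 187.]
(np.int64(284), np.int64(185)) [55 43 40] [ -2. -19. 184.]
```

View pics/top5z.png

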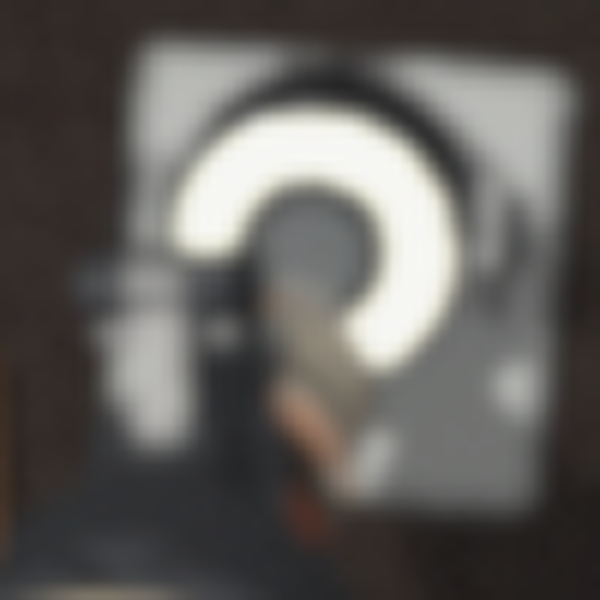

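View pics/side5z.png

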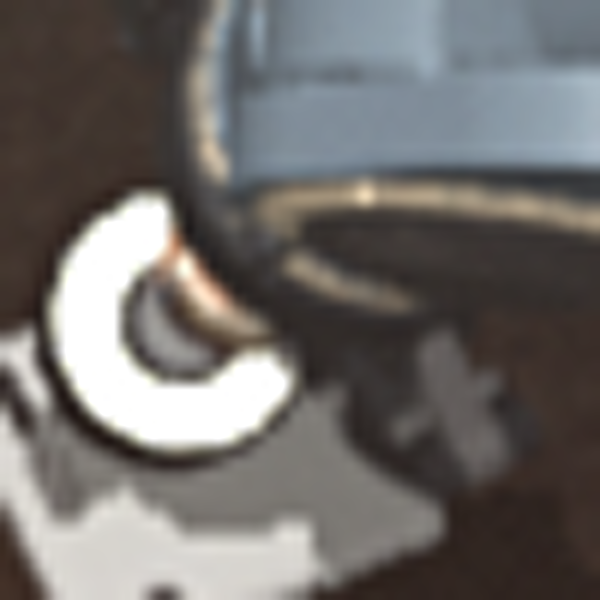

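The depth points put the jar wall at about ±20 mm around the viewing axis (y −20 to +19, x −20 to +20). They run from about 81 to 187 mm out from the lens, which matches the 80 mm target. The side view shows the mill upright at (223,238), and the chilli jar and salt standing in the tray at (413,182) and (437,172). Handing in.

```bash
python3 - <<'E'
from plant import robot
s=robot.sense();print(s["t"],s["opening"]*85,abs(s["joint_velocities"]).max())
robot.close_job()
E
```

```text
19.4333 39.86831297994344 0.002192433960847599
the job is handed in; nothing more can be done
```

I set the pepper mill upright on the chopping board and let go of it. Then I took the spice jar out of the left tray pocket and handed the job in at about 19.4 s of the 54 s allowed, with the jar still held in front of the reader. The hand-in reports no verdict.

- **Jar:** depth points put it centred on the viewing axis to within about 1–2 mm. Its underside is about 81 mm from the lens, and the tool axis is within 0.1° of my measured viewing axis. The arm was still, with the gripper closed to 40 mm on the 41 mm jar.
- **Mill and neighbours:** the pictures show the mill upright on the board, and the salt shaker and chilli jar standing in the tray.
- **Disagreements:** the two cameras differed by about 2 mm on the lens position, and my estimates of the reader's heading differed by about 1–2°. Both are well inside the tolerances.
- **Not checked directly:** the gripper and arm hid much of the jar, so its tilt comes mainly from the tool pose. I did not measure the mill's tilt as a number.

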